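# Rack the scenery panels to dry and lock the rack

### The arm

A 6-joint arm with a two-finger parallel gripper is mounted at the origin on the work surface. World frame = base frame: x ahead of the robot, y to its left, z up, the work surface at z = 0. Lengths are in m, angles in rad, forces in N, time in s.
With the tool pointing down it reaches from about 0.325 to 0.9 m from the base axis. Payload 6.1 kg.
Tool frame: the origin (TCP) lies on the centre line of the jaws, within the pads' length; the fingertips stand 25 mm ahead of it and the grasp point (between the pads) lies 6 mm ahead of it (tips_ahead is the distance from the TCP to the fingertips, in m); z points along the fingers, y is the line along which they close (so a half turn about z gives the same grasp; the last joint's range is limited). The gripper opens to 87 mm and grips with 3 to 60 N. Pads are 19 mm wide; open, the fingers measure 117 mm over their backs; the gripper's body (75 mm by 190 mm) begins 51 mm behind the grasp point.
Start: joints at [1.149, 0.22, 1.526, -0, 1.395, -0.126], TCP at [0.182, 0.598, 0.248] pointing down, gripper open.
Joint ranges: [-2.98, 2.98], [-0.91, 2.08], [0.09, 2.57], [-1.24, 4.39], [0.2, 2.65], [-2.68, 2.68]. Speed limits (rad/s): [2.57, 2.57, 3.01, 3.14, 3.14, 3.14].

### API

Orientations are given as a rotation vector (axis times angle).
In Python, from plant import read_state, snapshot, hand_in, tips_ahead gives the robot as it stands. The module is installed in compiled form; this text tells all that it offers.
- The arm moves only by the tool send_rows, never from a script. Its argument "targets" is a list of rows, each a list of 5 numbers: the opening, from -1 (shut) to 1 (fully open), then the shift along the tool's x, y, z as a fraction of full scale, then the turn about the tool's z as a fraction of full scale. A call has 1 to 10 rows; each row shifts and turns the commanded pose from where the row before left it, along the tool's axes as they then stand; what a row does not reach is not made up. Full scale, the value 1, is 500 mm for a shift and 2 pi rad for a turn. A row lasts 1/10 s, in which the tool goes at most 50 mm and 8.59 degrees, less where a joint would pass 70% of its speed; a pose out of reach is approached as far as the arm can. A call with a number of a shift or a turn outside -1 to 1 is refused whole. A call with a gripper value outside its range is refused whole. The fingers move at their own pace and stop on an object; "grip_force" is the grip in N (left out, the last holds). Time passes only in rows, so rows that do not move let the fingers close. It gives the time, the measured TCP pose, the force, the opening and the grip force at its end, in the units of the state.
- read_state(): the state, without advancing time (a new reading comes with each control period).
- snapshot(name): name is "scene" or "top" or "wrist"; returns a dict with "pixels" (400x640x3 uint8, red, green, blue), "vertical_fov" (degrees; the focal length in pixels is half the picture's height over the tangent of half this angle, whatever the lens; pixels are square), "cx", "cy" (the principal point, pixels), "camera_from_world" (4x4, takes a point from world to camera coordinates); the wrist camera has in their place "hand_eye" (4x4, takes a point from camera to tool coordinates, whose origin is the TCP and whose axes are the flange's). Camera axes: x right, y down, z forward; pixel columns grow to the right and rows downward; lengths in m; the calibration is good to about 2 mm. A picture is of the moment at which its call begins: read the wrist's pose just before it. There is no depth.
- hand_in(): hands the job in; it is judged then, once.
The state is a dict: "t": time; "joints": joint angles; "joint_velocities": joint speeds; "tau": joint torques, N m; "eef_pos": TCP position; "orientation": TCP orientation; "contact_force": force on the tool from outside, world axes, zero at the start; "ft_torque": the same for the moment, N m; "opening": finger opening in m; "grip_force": force on a finger pad.
Only numpy, scipy, OpenCV 4.12 (cv2) and the standard library are available. Lean on these libraries where they do the work, as an engineer would, in place of code of your own. Each camera call takes 0.05 s, during which the arm holds its last target. There are 200 camera calls.

### The job

Put every little scenery panel, the two or three lying flat on the bench and the one standing in the small vise, into the wooden drying rack, each standing upright on a short end in a slot of its own, down on the rack's floor. Slide the vise jaw well open before you lift its panel out, and once all the panels are in, swing the rack's keeper bar fully shut until it clicks home. Slide the empty vise shut again too, and leave the paint jar, brush pot and puppet head where they are.

Things in the scene. Friction and masses are not known exactly. Their poses are not given: they have to be found in the camera images.
- panel1: loose plywood panel with white primed faces, 100 x 56 x 14 mm, 60 g; one of up to three lying flat on the bench (may be absent). Origin at its centre; x along its 100 mm length, y along its 56 mm width, z through its 14 mm thickness. Either end may be down, either face may face either way
- panel2: loose plywood panel with white primed faces, 100 x 56 x 14 mm, 60 g; one of up to three lying flat on the bench (may be absent). Origin at its centre; x along its 100 mm length, y along its 56 mm width, z through its 14 mm thickness. Either end may be down, either face may face either way
- panel3: loose plywood panel with white primed faces, 100 x 56 x 14 mm, 60 g; one of up to three lying flat on the bench (may be absent). Origin at its centre; x along its 100 mm length, y along its 56 mm width, z through its 14 mm thickness. Either end may be down, either face may face either way
- vise_panel: the same kind of panel (100 x 56 x 14 mm, 60 g), standing on its short end in the vise, always present. Origin at its centre; z along its 100 mm length (up at the start), y along its 56 mm width, x through its thickness
- vise: small grey bench vise fixed to the bench. Origin on the bench below the panel it holds; x from the sliding to the fixed jaw, z up. The panel's foot is 12 mm above the bench, between the fixed jaw (44 mm wide, top at 60 mm) at +x and a fixed step (top at 32 mm) at -x; its faces face +-x, its top is at 112 mm. Bed from x -160 to +50 mm
- jaw (a joint): sliding jaw of the vise, 44 mm wide, top at 60 mm: 0 fully shut, as on the panel (0.5 mm off its face), grows to 0.050 m as it slides open towards the vise's -x; about 3 N of friction, stays where it is left. Well open is 0.03 or more
- jaw_post (a point): upright round steel post on the sliding jaw, 18 mm diameter, from 60 to 96 mm above the bench; this point is on its axis, 84 mm above the bench. 39 mm behind the panel's face when closed; pull it towards the vise's -x
- rack: wooden drying rack, fixed, base 206 x 100 mm. Origin on the bench under its centre, z up. Four slots run along its y, closed at both ends by low lips (inner faces at y = +-34 mm, top 46 mm above the bench); the shut keeper bar passes over the -y lip: panels go with their 56 mm width along y, centred near y = 0. Catch post at x = 96, y = -25 to -55 mm, 73 mm high
- rack_floor (a point): centre of the rack's slotted floor, 10 mm above the bench, axes as the rack. Slots at x = -60, -20, +20 and +60 mm, each 22 mm wide between dividers 18 mm thick (44 mm long in y, top 56 mm above the bench). A seated panel's centre is 60 mm and its top 110 mm above the bench
- keeper (a joint): aluminium keeper bar on the rack's front, 180 mm long, 10 mm wide, 54 to 66 mm above the bench, on an upright hinge: 0 shut along the rack's x, grows as its free end swings out to the rack's -y (1.57: sticking out along -y), to 1.9. At about 0.05 a sprung ball at the catch resists with a few newtons, then holds it home at 0
- keeper_hinge (a point): hinge axis of the keeper bar, at the rack's x = -95, y = -45 mm, 60 mm above the bench; fixed to the rack
- keeper_knob (a point): upright black round knob on the keeper bar, 18 mm diameter, from 64 to 109 mm above the bench; this point is on its axis, 90 mm above the bench, 150 mm from the hinge along the bar and 20 mm to its outer side
- paint_jar: bystander: glass jar of paint, 56 mm diameter, 75 mm tall; origin at the centre of its underside
- brush_pot: bystander: white pot with brushes, 76 mm diameter, 85 mm tall; origin at the centre of its underside
- puppet_head: bystander: turned wooden puppet head on a foot, 80 mm diameter, 127 mm tall; origin at the centre of its underside
Not all that is in view belongs to the job. Leave any red look-alike of the vise alone.

How it is judged:
On the way, in this order (a step that is already met when the one before it is completed fails the run):
1. the vise jaw is slid well open (30 mm or more) while its panel still stands in the vise (value of joint jaw above 0.03 m and distance between vise_panel and vise below 0.075 m and angle between the z axis of vise_panel and the z axis of vise, either way round below 0.3 rad and horizontal distance between vise_panel and vise below 0.03 m), for 0.1 s.
2. every panel stands in a rack slot while the keeper bar is still open (x of panel1 in the frame of rack between -0.08 and 0.08 m and y of panel1 in the frame of rack between -0.022 and 0.022 m and z of panel1 in the frame of rack between 0.052 and 0.068 m and angle between the x axis of each of panel1, panel2, panel3 and the z axis of rack, either way round below 0.26 rad and linear speed of each of panel1, panel2, panel3, vise_panel below 0.03 m/s and x of panel2 in the frame of rack between -0.08 and 0.08 m and y of panel2 in the frame of rack between -0.022 and 0.022 m and z of panel2 in the frame of rack between 0.052 and 0.068 m and x of panel3 in the frame of rack between -0.08 and 0.08 m and y of panel3 in the frame of rack between -0.022 and 0.022 m and z of panel3 in the frame of rack between 0.052 and 0.068 m and x of vise_panel in the frame of rack between -0.08 and 0.08 m and y of vise_panel in the frame of rack between -0.022 and 0.022 m and z of vise_panel in the frame of rack between 0.052 and 0.068 m and angle between the z axis of vise_panel and the z axis of rack, either way round below 0.26 rad and value of joint keeper above 0.3 rad), for 0.2 s.
At the end, for the whole second after the job is handed in: Every panel present stands in the rack on a short end: within 15 degrees of upright, its centre 52 to 68 mm above the bench, within 80 mm of the rack's centre along x and 22 mm along y; the keeper bar is within 0.04 rad of shut; the vise jaw is within 8 mm of shut (x of panel1 in the frame of rack between -0.08 and 0.08 m and y of panel1 in the frame of rack between -0.022 and 0.022 m and z of panel1 in the frame of rack between 0.052 and 0.068 m and angle between the x axis of each of panel1, panel2, panel3 and the z axis of rack, either way round below 0.26 rad and x of panel2 in the frame of rack between -0.08 and 0.08 m and y of panel2 in the frame of rack between -0.022 and 0.022 m and z of panel2 in the frame of rack between 0.052 and 0.068 m and x of panel3 in the frame of rack between -0.08 and 0.08 m and y of panel3 in the frame of rack between -0.022 and 0.022 m and z of panel3 in the frame of rack between 0.052 and 0.068 m and x of vise_panel in the frame of rack between -0.08 and 0.08 m and y of vise_panel in the frame of rack between -0.022 and 0.022 m and z of vise_panel in the frame of rack between 0.052 and 0.068 m and angle between the z axis of vise_panel and the z axis of rack, either way round below 0.26 rad and value of joint jaw below 0.008 m and value of joint keeper below 0.04 rad); the robot touches nothing.
It fails at once if the paint jar is pushed more than 30 mm or tipped (distance of paint_jar from where it was at the start of the episode above 0.03 m or angle between paint_jar's own z axis and vertical above 0.5 rad).
It fails at once if the brush pot is pushed more than 30 mm or tipped (distance of brush_pot from where it was at the start of the episode above 0.03 m or angle between brush_pot's own z axis and vertical above 0.5 rad).
It fails at once if the puppet head is pushed more than 30 mm or tipped (distance of puppet_head from where it was at the start of the episode above 0.03 m or angle between puppet_head's own z axis and vertical above 0.5 rad).
Of panel1, panel2, panel3 only 2 to 3 are there at a start; the rules pass over those that are not, and their reading is None.
At some moment in a run one of panel1, panel2, panel3 may be knocked a few centimetres aside while the robot is not near it.
It also fails if it takes over 210 s, if anything falls off the work surface, if the arm or the gripper's body presses on something with over 40 N, if the wrist force passes 120 N, or if a joint passes its speed limit or range.

## Working session

There is one attempt and no reset: what is moved stays moved. The work goes in short steps, Python scripts to look and compute and a tool call to move; the robot and the scene stay as the last step left them, time stands still between calls to the robot, and variables do not carry over. Pictures are saved under pics/ and viewed, at most 14 in all, crops included, and the job is handed in when it is done.

Besides the shell and the picture viewer there is one more tool, called after "Emit:" as name([rows], argument=value, ...), one row to a line, values as JSON. send_rows: Moves the arm, as the interface text tells. Its arguments: {"type":"object","properties":{"targets":{"type":"array","items":{"type":"array","items":{"type":"number"}}},"grip_force":{"type":"number"}},"required":["targets"]}

```bash
ls; mkdir -p pics; python3 - <<'E'
from plant import *
import cv2,numpy as np
print(read_state(),tips_ahead)
np.set_printoptions(precision=4,suppress=True)
for n in("scene","top","wrist"):
    s=snapshot(n); cv2.imwrite(f"pics/{n}0.png",s["pixels"][:,:,::-1]); print(n,{k:v for k,v in s.items() if k!="pixels"})
E
```

```text
pics
{'t': 0.0, 'joints': array([ 1.14894919e+00,  2.21211835e-01,  1.52758071e+00, -1.26071594e-05,
        1.39469605e+00, -1.26089958e-01]), 'joint_velocities': array([-0.00051744,  0.0002395 ,  0.00054469, -0.00045651,  0.00033175,
        0.00208167]), 'tau': array([-1.49786410e-03, -4.94627202e+01, -3.87369955e+01,  6.98070042e-02,
        5.71646215e-02, -9.55043038e-05]), 'eef_pos': array([0.18193653, 0.59735047, 0.24646215]), 'orientation': array([-4.62805456e-01, -3.10680859e+00,  2.87187195e-03]), 'contact_force': array([-0.0622834 , -0.56282145,  0.05174527]), 'ft_torque': array([-0.01368741, -0.04238147, -0.00679305]), 'grip_force': 0.0, 'opening': 0.08688233703123978} 0.025
scene {'vertical_fov': 45.82081024607481, 'cx': 321.3286928026697, 'cy': 194.03596635013048, 'camera_from_world': array([[-0.2801,  0.96  , -0.0034, -0.0249],
       [ 0.5739,  0.1646, -0.8022, -0.2508],
       [-0.7695, -0.2266, -0.5971,  1.6382],
       [ 0.    ,  0.    ,  0.    ,  1.    ]])}
top {'vertical_fov': 47.14915802519849, 'cx': 317.5248168572149, 'cy': 200.72147373627263, 'camera_from_world': array([[-0.0047, -0.9998, -0.0195,  0.1788],
       [-0.9969,  0.0062, -0.0784,  0.5204],
       [ 0.0785,  0.0191, -0.9967,  1.188 ],
       [ 0.    ,  0.    ,  0.    ,  1.    ]])}
wrist {'vertical_fov': 69.7698665505908, 'cx': 324.7433823097541, 'cy': 196.7502484712989, 'hand_eye': array([[ 0.0009, -0.9612, -0.276 ,  0.0764],
       [ 1.    ,  0.0008,  0.0004,  0.0009],
       [-0.0001, -0.276 ,  0.9612, -0.1375],
       [ 0.    ,  0.    ,  0.    ,  1.    ]])}
```

View pics/top0.png

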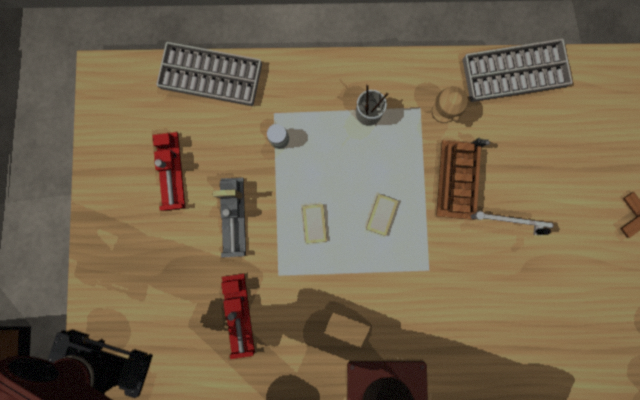

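View pics/scene0.png

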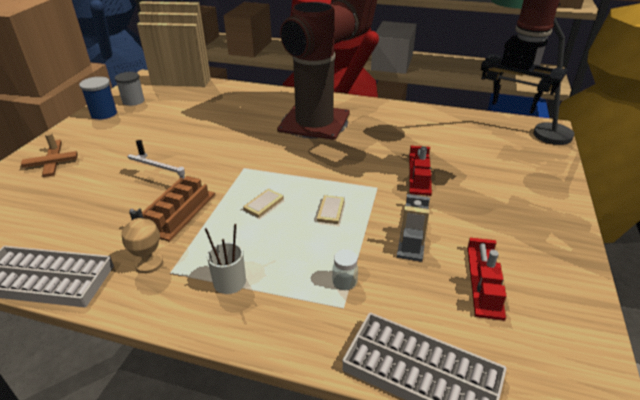

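```bash
cat > h.py <<'E'
from plant import *
import cv2,numpy as np
from scipy.spatial.transform import Rotation as R
np.set_printoptions(precision=4,suppress=True)
def tool():
    s=read_state(); T=np.eye(4); T[:3,:3]=R.from_rotvec(s["orientation"]).as_matrix(); T[:3,3]=s["eef_pos"]; return T
class Cam:
    def __init__(c,name,save=None):
        T=tool(); s=snapshot(name); c.im=s["pixels"][:,:,::-1].copy()
        c.f=200/np.tan(np.radians(s["vertical_fov"]/2)); c.c=np.array([s["cx"],s["cy"]])
        c.W=T@s["hand_eye"] if name=="wrist" else np.linalg.inv(s["camera_from_world"])   # world from camera
        if save: cv2.imwrite(f"pics/{save}.png",c.im)
    def pt(c,uv,z):
        uv=np.atleast_2d(np.array(uv,float)); d=np.c_[(uv-c.c)/c.f,np.ones(len(uv))]@c.W[:3,:3].T
        o=c.W[:3,3]; return (o+d*((z-o[2])/d[:,2])[:,None])[:,:2]
    def px(c,P):
        P=np.atleast_2d(np.array(P,float)); q=(P-c.W[:3,3])@c.W[:3,:3]; return q[:,:2]/q[:,2:]*c.f+c.c
def plan(x,y,z,yaw=None):
    """yaw: world angle (deg) wanted for the tool's y axis, modulo 180"""
    T=tool(); d=T[:3,:3].T@(np.array([x,y,z])-T[:3,3])
    ty=np.degrees(np.arctan2(T[1,1],T[0,1])); turn=0
    if yaw is not None: turn=-((yaw-ty+90)%180-90)
    print("shift/0.5:",d/0.5,"turn deg",round(turn,1),"frac",round(turn/360,4),"| now",T[:3,3],"ty",round(ty,1))
E
python3 - <<'E'
from h import *
c=Cam("top")
print("panels",c.pt([(315,223),(382,214)],.014),"vise panel top",c.pt([(228,193)],.112),"post",c.pt([(227,212)],.096),"rack",c.pt([(460,180)],.05),"hinge",c.pt([(480,215)],.06),"knob",c.pt([(543,230)],.109))
im=c.im[120:370,130:410]
cv2.imwrite("pics/c1.png",cv2.resize(im,None,fx=2.4,fy=2.4,interpolation=cv2.INTER_CUBIC))
plan(.35,.4,.4,90)
E
```

```text
panels [[0.4629 0.1831]
 [0.4857 0.0057]] vise panel top [[0.5347 0.3941]] post [[0.4888 0.3995]] rack [[ 0.5704 -0.1915]] hinge [[ 0.4795 -0.2364]] knob [[ 0.4402 -0.37  ]]
shift/0.5: [-0.4364 -0.2804 -0.306 ] turn deg -16.9 frac -0.0471 | now [0.182  0.5975 0.2468] ty 73.1
```

View pics/c1.png

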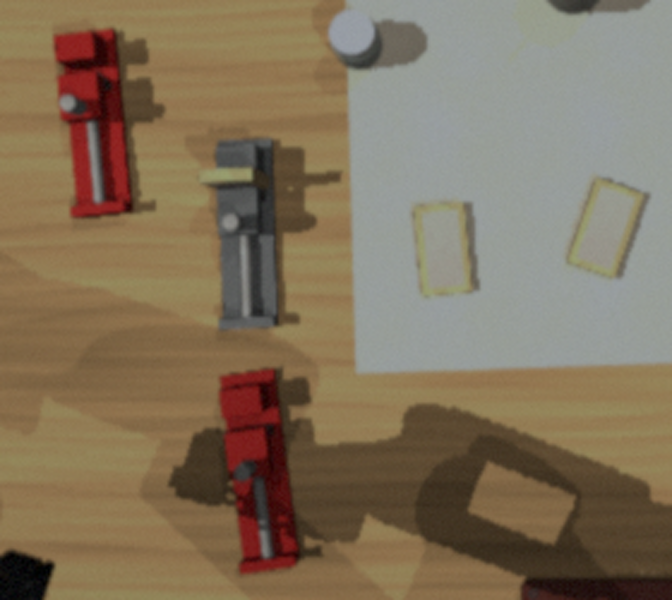

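Two loose panels lie on the paper at (315,223) and (382,214). The grey vise at (232,215) holds the yellow-edged panel at (228,193). The red ones at (170,170) and (237,315) are empty look-alikes. The light patch at (348,328) is a gap in the arm's shadow, so there is no third panel. I'm moving the wrist camera over the grey vise.

Emit:
send_rows([
  [1, 0, 0, 0, -0.0235],
  [1, 0, 0, 0, -0.0235],
  [1, -0.068, -0.057, -0.024, 0],
  [1, -0.068, -0.057, -0.024, 0],
  [1, -0.068, -0.057, -0.024, 0],
  [1, -0.068, -0.057, -0.024, 0],
  [1, -0.068, -0.057, -0.024, 0],
  [1, -0.068, -0.057, -0.024, 0],
  [1, -0.068, -0.057, -0.024, 0],
  [1, 0, 0, 0, 0],
])

```text
t: 1.2
eef_pos: [0.4245, 0.3951, 0.3334]
orientation: [0.01, 3.138, 0.0]
contact_force: [-0.9, 0.1, 1.1]
opening: 0.0867
grip_force: 0.0
```

```bash
python3 - <<'E'
from h import *
c=Cam("wrist","w1"); print(tool())
E
```

```text
[[-1.      0.005   0.0014  0.4223]
 [ 0.005   1.      0.0007  0.3966]
 [-0.0014  0.0007 -1.      0.3324]
 [ 0.      0.      0.      1.    ]]
```

View pics/w1.png

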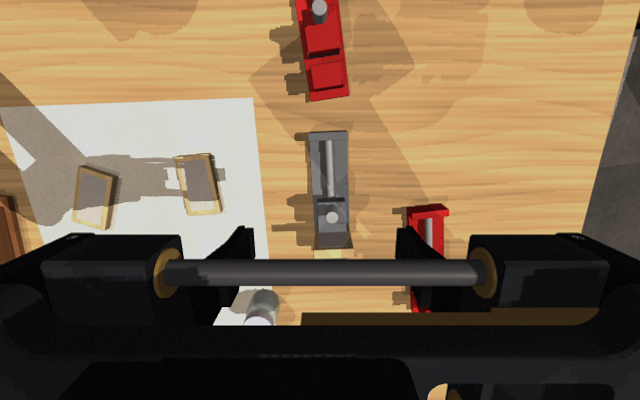

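The post cap is at (332,217), and the panel's edge at (333,253) is half hidden by the gripper. I'll move forward for a clear view.

Emit:
send_rows([
  [1, -0.08, 0, 0, 0],
  [1, -0.08, 0, 0, 0],
  [1, -0.08, 0, 0, 0],
  [1, 0, 0, 0, 0],
  [1, 0, 0, 0, 0],
])

```text
t: 1.75
eef_pos: [0.5393, 0.3988, 0.3296]
orientation: [-0.001, -3.138, 0.002]
contact_force: [-1.0, -1.0, 0.1]
opening: 0.0871
grip_force: 0.0
```

```bash
python3 - <<'E'
from h import *
c=Cam("wrist","w2"); print(tool())
print(c.px([(.535,.395,.112),(.489,.398,.096),(.463,.183,.014),(.486,.006,.014)]))
cv2.imwrite("pics/w2c.png",cv2.resize(c.im[0:260,20:420],None,fx=2,fy=2))
E
```

```text
[[-1.     -0.0004 -0.0022  0.5388]
 [-0.0004  1.     -0.0005  0.399 ]
 [ 0.0022 -0.0005 -1.      0.3305]
 [ 0.      0.      0.      1.    ]]
[[321.001  174.2495]
 [323.4277 136.1277]
 [182.2989 114.8387]
 [ 69.6299 130.2722]]
```

View pics/w2c.png

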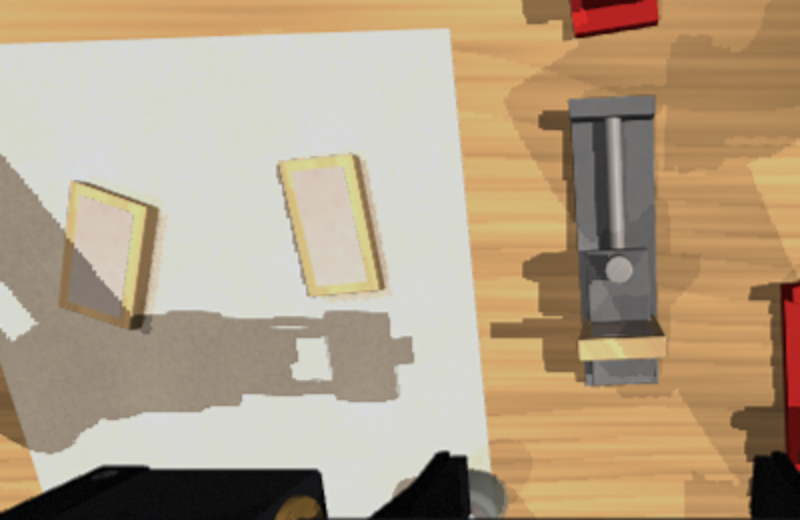

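```bash
python3 - <<'E'
from h import *
c=Cam("wrist")
f=lambda u,v:(20+u/2,v/2)
p=c.pt([f(620,269)],.096)[0]; q=c.pt([f(579,350),f(666,344.5),f(622.5,347.5)],.112)
b=c.pt([f(570,118),f(655,114)],.05)
g=lambda d:np.degrees(np.arctan2(d[1],d[0]))
print("post",p,"panel",q,"len",np.linalg.norm(q[1]-q[0]),"panel y yaw",g(q[1]-q[0]),"post->panel",g(q[2]-p),np.linalg.norm(q[2]-p),"endplate",g(b[1]-b[0]))
yaw=g(q[1]-q[0])
plan(p[0],p[1],.17,yaw); plan(p[0],p[1],.078,yaw)
E
```

```text
post [0.4867 0.4066] panel [[0.5358 0.3808]
 [0.5322 0.4356]
 [0.5342 0.4082]] len 0.05498389178434481 panel y yaw 93.76204834610283 post->panel 1.938070283409288 0.04751138512959376 endplate 92.53585591574415
shift/0.5: [0.1033 0.0153 0.3224] turn deg -3.7 frac -0.0103 | now [0.5386 0.3991 0.3312] ty 90.1
shift/0.5: [0.1031 0.0153 0.5064] turn deg -3.7 frac -0.0103 | now [0.5386 0.3991 0.3312] ty 90.1
```

Emit:
send_rows([
  [0.1, 0.052, 0.01, 0, -0.008],
  [0.1, 0.051, 0.01, 0.08, 0],
  [0.1, 0, 0, 0.08, 0],
  [0.1, 0, 0, 0.08, 0],
  [0.1, 0, 0, 0.08, 0],
  [0.1, 0, 0, 0.05, 0],
  [0.1, 0, 0, 0, 0],
])

```text
t: 2.55
eef_pos: [0.4842, 0.4059, 0.1423]
orientation: [0.081, -3.134, 0.006]
contact_force: [-0.1, 0.2, -1.0]
opening: 0.0489
grip_force: 0.0
```

```bash
python3 - <<'E'
from h import *
c=Cam("wrist","w3"); print(tool())
plan(.4867,.4066,.092,93); print(c.px([(.4867,.4066,.096)]))
E
```

```text
[[-0.9987 -0.0512 -0.0031  0.486 ]
 [-0.0512  0.9987 -0.0018  0.4068]
 [ 0.0032 -0.0016 -1.      0.1454]
 [ 0.      0.      0.      1.    ]]
shift/0.5: [-0.0017 -0.0003  0.1067] turn deg -0.1 frac -0.0002 | now [0.486  0.4068 0.1454] ty 92.9
[[324.1372 233.0562]]
```

View pics/w3.png

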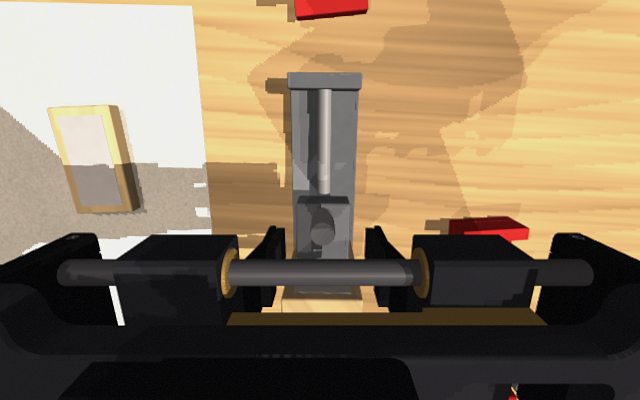

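The post is at (321,233), centred between the fingers as predicted. I'll descend, grip and pull it open.

Emit:
send_rows([
  [0.1, 0, 0, 0.055, 0],
  [0.1, 0, 0, 0.05, 0],
  [0.1, 0, 0, 0, 0],
  [-0.9, 0, 0, 0, 0],
  [-0.9, 0, 0, 0, 0],
  [-0.9, 0, 0, 0, 0],
  [-0.9, 0, 0, 0, 0],
], grip_force=20)

```text
t: 3.3
eef_pos: [0.4892, 0.4071, 0.0957]
orientation: [-0.078, 3.139, 0.001]
contact_force: [1.3, -12.2, 8.1]
opening: 0.0237
grip_force: 7.0
```

Emit:
send_rows([
  [-0.9, 0.015, 0, 0, 0],
  [-0.9, 0.015, 0, 0, 0],
  [-0.9, 0.015, 0, 0, 0],
  [-0.9, 0.015, 0, 0, 0],
  [-0.9, 0.015, 0, 0, 0],
  [-0.9, 0.013, 0, 0, 0],
  [-0.9, 0, 0, 0, 0],
  [-0.9, 0, 0, 0, 0],
])

```text
t: 4.1
eef_pos: [0.4452, 0.4024, 0.0956]
orientation: [-0.078, 3.14, -0.007]
contact_force: [-1.0, -11.6, 9.0]
opening: 0.0174
grip_force: 20.0
```

```bash
python3 - <<'E'
from h import *
s=read_state();print(s["contact_force"],s["opening"],s["grip_force"]);plan(.4867,.4066,.092,93)
E
```

```text
[ -1.0224 -11.6264   9.0151] 0.017353236918498393 19.975486434996128
shift/0.5: [-0.0833  0.0043  0.0072] turn deg -0.1 frac -0.0004 | now [0.4452 0.4024 0.0956] ty 92.9
```

Emit:
send_rows([
  [0.2, 0, 0, 0, 0],
  [0.2, 0, 0, 0, 0],
  [1, 0, 0, -0.08, 0],
  [1, 0, 0, -0.08, 0],
  [1, 0, 0, -0.08, 0],
  [1, -0.06, 0, -0.08, 0],
  [1, -0.06, 0.005, -0.06, 0],
  [1, -0.06, 0.005, 0, 0],
  [1, 0, 0, 0, 0],
  [1, 0, 0, 0, 0],
])

```text
t: 5.1
eef_pos: [0.5338, 0.4141, 0.283]
orientation: [0.077, -3.139, 0.001]
contact_force: [0.4, 0.1, 0.1]
opening: 0.0849
grip_force: 0.0
```

```bash
python3 - <<'E'
from h import *
c=Cam("wrist","w4"); print(tool())
cv2.imwrite("pics/w4c.png",cv2.resize(c.im[0:260,20:420],None,fx=2,fy=2))
E
```

```text
[[-0.9988 -0.0499 -0.0022  0.5331]
 [-0.0499  0.9988 -0.0008  0.4141]
 [ 0.0023 -0.0007 -1.      0.2828]
 [ 0.      0.      0.      1.    ]]
```

View pics/w4c.png

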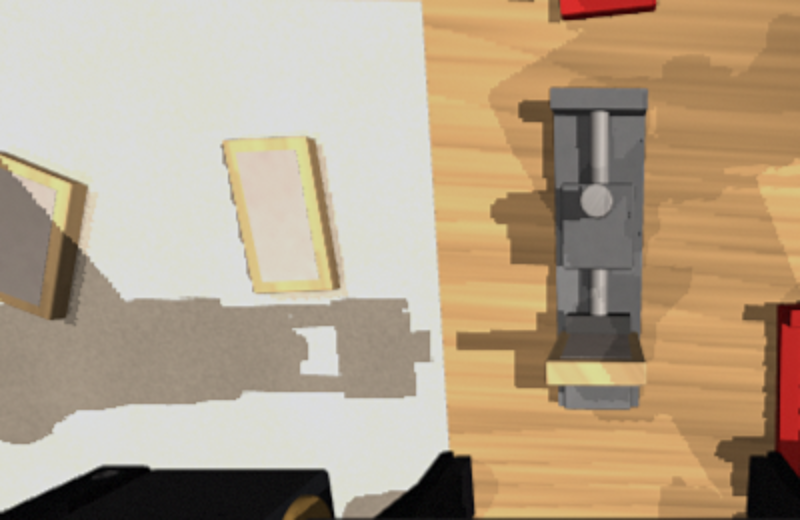

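The jaw is open: the post is at crop (597,200) and the panel still stands, with its top face centred at crop (596,372). Next I'll work out the grasp.

```bash
python3 - <<'E'
from h import *
c=Cam("wrist")
f=lambda u,v:(20+u/2,v/2)
q=c.pt([f(547,372),f(645,372),f(596,372)],.112); g=q[1]-q[0]; p=c.pt([f(597,200)],.096)
print(q,np.linalg.norm(g),np.degrees(np.arctan2(g[1],g[0])),"post",p,np.linalg.norm(p-q[2])-.0465)
plan(q[2,0],q[2,1],.106,93)
E
```

```text
[[0.5345 0.3807]
 [0.5318 0.4348]
 [0.5331 0.4077]] 0.05421510779742439 92.92207889859861 post [[0.4422 0.4039]] 0.04453600340209847
shift/0.5: [-0.0006 -0.0126  0.3539] turn deg -0.1 frac -0.0003 | now [0.5329 0.4142 0.283 ] ty 92.9
```

Emit:
send_rows([
  [1, 0, -0.012, 0.08, 0],
  [1, 0, 0, 0.08, 0],
  [1, 0, 0, 0.08, 0],
  [1, 0, 0, 0.08, 0],
  [1, 0, 0, 0.026, 0],
  [1, 0, 0, 0, 0],
  [-0.2, 0, 0, 0, 0],
  [-0.2, 0, 0, 0, 0],
  [-0.2, 0, 0, 0, 0],
  [-0.2, 0, 0, 0, 0],
], grip_force=25)

```text
t: 6.2
eef_pos: [0.5352, 0.4087, 0.1128]
orientation: [-0.078, 3.138, 0.002]
contact_force: [-0.9, -0.6, -0.2]
opening: 0.0629
grip_force: 0.0
```

Emit:
send_rows([
  [-0.2, 0, 0, 0, 0],
  [-0.2, 0, 0, -0.05, 0],
  [-0.2, 0, 0, -0.09, 0],
  [-0.2, 0, 0, -0.09, 0],
  [-0.2, 0, 0, -0.09, 0],
  [-0.2, 0, 0, -0.09, 0],
  [-0.2, 0, 0, 0, 0],
])

```text
t: 6.9
eef_pos: [0.537, 0.4098, 0.3259]
orientation: [-0.078, 3.128, 0.011]
contact_force: [1.6, 0.9, 1.2]
opening: 0.0559
grip_force: 25.0
```

```bash
python3 - <<'E'
from h import *
plan(.66,-.19,.32,93)
E
```

```text
shift/0.5: [-0.1859 -1.2105  0.0059] turn deg -0.1 frac -0.0004 | now [0.537  0.4098 0.3259] ty 92.9
```

Emit:
send_rows([
  [-0.2, -0.013, -0.06, 0, 0],
  [-0.2, -0.013, -0.085, 0, 0],
  [-0.2, -0.013, -0.085, 0, 0],
  [-0.2, -0.013, -0.085, 0, 0],
  [-0.2, -0.013, -0.085, 0, 0],
  [-0.2, -0.013, -0.085, 0, 0],
  [-0.2, -0.013, -0.085, 0, 0],
  [-0.2, -0.013, -0.085, 0, 0],
  [-0.2, -0.013, -0.085, 0, 0],
  [-0.2, -0.013, -0.085, 0, 0],
])

```text
t: 7.9
eef_pos: [0.6197, -0.0023, 0.3156]
orientation: [0.078, -3.14, -0.0]
contact_force: [0.3, 1.3, -0.9]
opening: 0.0558
grip_force: 25.0
```

Emit:
send_rows([
  [-0.2, -0.014, -0.085, 0, 0],
  [-0.2, -0.014, -0.085, 0, 0],
  [-0.2, -0.014, -0.085, 0, 0],
  [-0.2, -0.014, -0.085, 0, 0],
  [-0.2, 0, -0.045, 0, 0],
  [-0.2, 0, 0, 0, 0],
  [-0.2, 0, 0, 0, 0],
])

```text
t: 8.6
eef_pos: [0.657, -0.1916, 0.3152]
orientation: [0.076, -3.14, -0.002]
contact_force: [-0.1, 1.1, 0.4]
opening: 0.0559
grip_force: 25.0
```

```bash
python3 - <<'E'
from h import *
c=Cam("wrist","w5"); print(tool())
cv2.imwrite("pics/w5c.png",cv2.resize(c.im[0:300,190:590],None,fx=2,fy=2))
E
```

```text
[[-0.9988 -0.0499 -0.0008  0.6572]
 [-0.0499  0.9988  0.001  -0.1907]
 [ 0.0007  0.001  -1.      0.3155]
 [ 0.      0.      0.      1.    ]]
```

View pics/w5c.png

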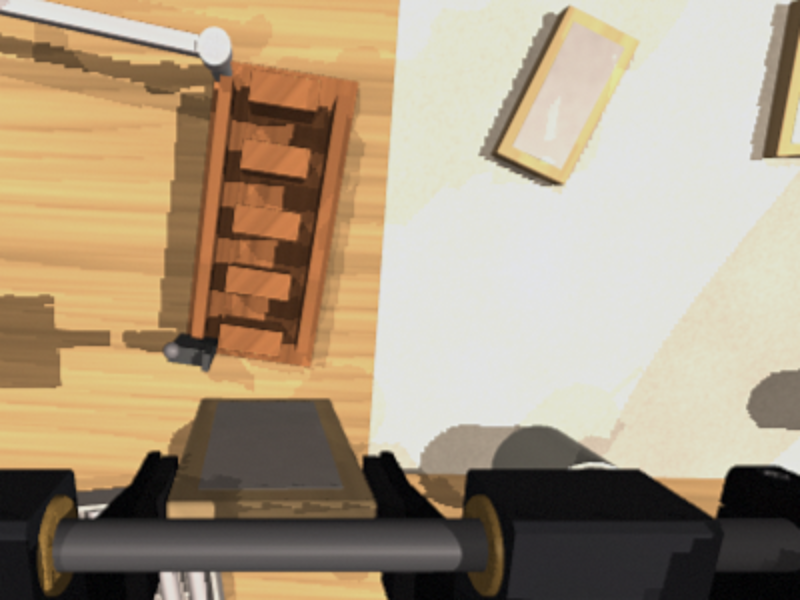

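The rack is fully in view. Its divider tops run from crop (283,90) to (252,340), the hinge cap is at crop (214,46), and the held panel hangs at crop (270,440). I'll fit the divider tops.

```bash
python3 - <<'E'
from h import *
c=Cam("wrist"); o=(190,0)
g=lambda d:np.degrees(np.arctan2(d[1],d[0]))
hsv=cv2.cvtColor(c.im,cv2.COLOR_BGR2HSV)
roi=np.zeros((400,640),np.uint8); cv2.fillPoly(roi,[np.array([(232,60),(325,75),(300,365),(212,350)])//2+np.array(o)],255)
for V in (150,165,180):
    m=((hsv[...,0]<14)&(hsv[...,1]>120)&(hsv[...,2]>V)&(roi>0)).astype(np.uint8)
    n,l,s,ct=cv2.connectedComponentsWithStats(m)
    print(V)
    for i in range(1,n):
        if s[i,4]>150:
            k=cv2.minAreaRect(np.argwhere(l==i)[:,::-1].astype(np.float32)); w=c.pt(cv2.boxPoints(k),.056)
            print(s[i,4],np.array(k[0])*2-(380,0),c.pt([k[0]],.056)[0],"sides",np.linalg.norm(w[1]-w[0]),np.linalg.norm(w[2]-w[1]),g(w[1]-w[0]),g(w[2]-w[1]))
# hand picks: outer lip long edges (top z .046), hinge top
f=lambda u,v:(190+u/2,v/2)
L=c.pt([f(355,88),f(308,364)],.046); print("right lip outer",L,g(L[0]-L[1]))
L=c.pt([f(218,85),f(191,335)],.046); print("left lip outer",L,g(L[0]-L[1]))
print("div -80:+80 hand",c.pt([f(285,90),f(252,340)],.056),"hinge",c.pt([f(214,46)],.07))
E
```

```text
150
749 [276.5406  85.7568] [ 0.495  -0.1931] sides 0.019612114850688405 0.059148488413967325 171.34158876393852 84.44597351938435
658 [272.17   147.1872] [ 0.5306 -0.1939] sides 0.02819080173798316 0.04538784356862541 172.2170146039976 84.57889066409405
720 [259.7599 207.68  ] [ 0.5679 -0.2002] sides 0.03298378478029462 0.05074430201308475 173.05952328731578 85.25785967533886
187 [254.5405 250.7568] [ 0.5956 -0.2024] sides 0.016748289728809016 0.024116139776581093 172.28527438798525 83.7608699773035
594 [254.16   292.8799] [ 0.6236 -0.2015] sides 0.032625594851869534 0.042890581708965966 173.43323577434677 84.93582868964637
634 [262.8019 310.9802] [ 0.6357 -0.195 ] sides 0.0679779182642438 0.057924379411569776 175.84322908202867 87.33199793193765
165
701 [276.5676  85.5946] [ 0.4949 -0.1931] sides 0.019424356100154933 0.059148488413967325 171.34163005097565 84.44597351938435
520 [273.9888 150.8692] [ 0.5328 -0.1927] sides 0.024243983104249134 0.0424217643501575 172.26955445754717 84.48711769126312
533 [265.9421 209.3757] [ 0.5688 -0.1961] sides 0.03169545314156463 0.0421707662293958
[... 436 characters left out ...]
1] [ 0.5329 -0.1928] sides 0.023706201826962363 0.04221892225857024 171.94940582467513 84.2075133474171
418 [264.42 219.06] [ 0.5749 -0.1968] sides 0.01952681279297292 0.04198768932599038 173.41804718657832 85.18101873182847
366 [255.8092 281.7398] [ 0.6161 -0.2007] sides 0.01663933334416474 0.042311241770503584 172.82450304103017 84.32941406255013
335 [248.34 341.62] [ 0.6577 -0.2041] sides 0.020308448422760337 0.04331476900937235 173.47906528541543 84.7039209372344
right lip outer [[ 0.4916 -0.1428]
 [ 0.6739 -0.1603]] 174.51139623367217
left lip outer [[ 0.4943 -0.2305]
 [ 0.6569 -0.2456]] 174.68788141245747
div -80:+80 hand [[ 0.4972 -0.1877]
 [ 0.6564 -0.2015]] hinge [[ 0.4788 -0.2312]]
```

```bash
python3 - <<'E'
from h import *
c=Cam("wrist"); T=tool()
for dx in(0.007,-0.007):
  for z in (.001,.101):
    P=[(T@[dx,s*.028,z,1])[:3] for s in(-1,1)]; print(dx,z,c.px(P)*2-(380,0))
plan(.6347,-.2016,.20,84.6)
E
```

```text
0.007 0.001 [[160.33   500.4079]
 [371.6685 500.4584]]
0.007 0.101 [[202.5745 395.2417]
 [332.0467 395.2789]]
-0.007 0.001 [[163.0153 547.2913]
 [369.1201 547.336 ]]
-0.007 0.101 [[203.5884 425.8526]
 [331.0773 425.8874]]
shift/0.5: [ 0.0465 -0.021   0.232 ] turn deg 8.3 frac 0.0232 | now [ 0.6574 -0.19    0.316 ] ty 92.9
```

Emit:
send_rows([
  [-0.2, 0, 0, 0, 0.0231],
  [-0.2, 0.045, -0.028, 0, 0],
  [-0.2, 0, 0, 0.07, 0],
  [-0.2, 0, 0, 0.07, 0],
  [-0.2, 0, 0, 0.07, 0],
  [-0.2, 0, 0, 0.05, 0],
  [-0.2, 0, 0, 0, 0],
  [-0.2, 0, 0, 0, 0],
])

```text
t: 9.55
eef_pos: [0.6338, -0.2022, 0.1866]
orientation: [-0.148, -3.138, -0.0]
contact_force: [0.4, -0.7, 0.4]
opening: 0.0561
grip_force: 25.0
```

```bash
python3 - <<'E'
from h import *
plan(.6335,-.2016,.111,84.6)
c=Cam("wrist","w6"); a=c.im[150:400,150:500]
t=Cam("top").im[100:260,420:580]
cv2.imwrite("pics/w6c.png",np.hstack([a,cv2.resize(t,(250,250))]))
E
```

```text
shift/0.5: [0.0008 0.0011 0.1512] turn deg 0.0 frac 0.0 | now [ 0.6338 -0.2022  0.1866] ty 84.6
```

View pics/w6c.png

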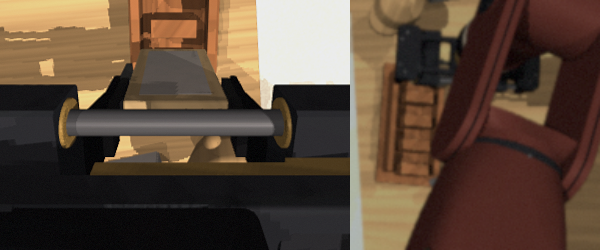

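The panel hangs between the lips above the last slot. I'll lower it gently.

Emit:
send_rows([
  [-0.2, 0, 0, 0.035, 0],
  [-0.2, 0, 0, 0.035, 0],
  [-0.2, 0, 0, 0.03, 0],
  [-0.2, 0, 0, 0.025, 0],
  [-0.2, 0, 0, 0.015, 0],
  [-0.2, 0, 0, 0.008, 0],
  [-0.2, 0, 0, 0, 0],
  [-0.2, 0, 0, 0, 0],
])

```text
t: 10.45
eef_pos: [0.634, -0.2034, 0.1125]
orientation: [0.15, 3.137, -0.0]
contact_force: [0.0, -0.9, -0.4]
opening: 0.0562
grip_force: 25.0
```

Emit:
send_rows([
  [-0.2, 0, 0, 0.004, 0],
  [-0.2, 0, 0, 0, 0],
  [0.7, 0, 0, 0, 0],
  [0.7, 0, 0, 0, 0],
  [0.7, 0, 0, 0, 0],
  [0.7, 0, 0, -0.06, 0],
  [0.7, 0, 0, -0.08, 0],
  [0.7, 0, 0, -0.08, 0],
  [0.7, 0, 0, -0.08, 0],
  [0.7, 0, 0, -0.08, 0],
])

```text
t: 11.45
eef_pos: [0.6335, -0.2031, 0.3019]
orientation: [0.15, 3.138, -0.0]
contact_force: [0.9, -0.8, 0.1]
opening: 0.0739
grip_force: 0.0
```

```bash
python3 - <<'E'
from h import *
plan(.5,.02,.30,84.6)
c=Cam("wrist","w7"); cv2.imwrite("pics/w7c.png",c.im[:,100:640])
E
```

```text
shift/0.5: [0.3082 0.4188 0.0037] turn deg -0.1 frac -0.0002 | now [ 0.6335 -0.2031  0.3019] ty 84.5
```

View pics/w7c.png

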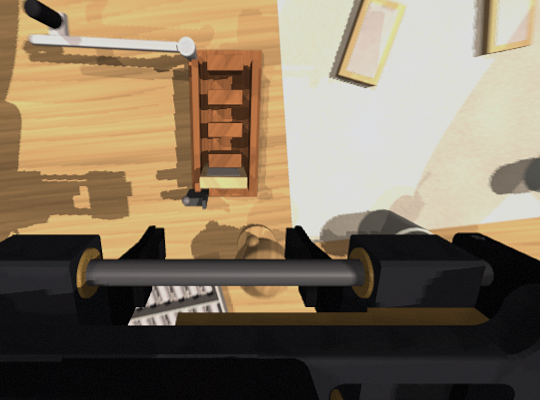

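The first panel stands in the far slot at (223,178), and the keeper is still sticking out, with its knob at (43,12). I'll go over the loose panels and measure them by the hole in their yellow border.

Emit:
send_rows([
  [1, 0.019, 0.083, 0, 0],
  [1, 0.019, 0.083, 0, 0],
  [1, 0.019, 0.083, 0, 0],
  [1, 0.019, 0.083, 0, 0],
  [1, 0.019, 0.083, 0, 0],
  [1, 0.019, 0.083, 0, 0],
  [1, 0, 0, 0, 0],
  [1, 0, 0, 0, 0],
])

```text
t: 12.3
eef_pos: [0.6005, 0.051, 0.3002]
orientation: [0.146, 3.138, -0.001]
contact_force: [0.6, -0.5, -0.2]
opening: 0.0871
grip_force: 0.0
```

```bash
cat >> h.py <<'E'
def panels(c,lim=235):
    hsv=cv2.cvtColor(c.im,cv2.COLOR_BGR2HSV); out=[]
    m=((hsv[...,0]>12)&(hsv[...,0]<36)&(hsv[...,1]>75)).astype(np.uint8)*255; m[lim:]=0
    cs,h=cv2.findContours(m,cv2.RETR_CCOMP,cv2.CHAIN_APPROX_NONE)
    for k,hh in zip(cs,h[0]):
        if hh[3]>=0 and cv2.contourArea(k)>500:
            w=c.pt(k[:,0],.014).astype(np.float32)*1000; r=cv2.minAreaRect(w); b=cv2.boxPoints(r)
            e=[b[1]-b[0],b[2]-b[1]]; e.sort(key=np.linalg.norm)
            out.append((np.array(r[0])/1000,np.linalg.norm(e[1]),np.linalg.norm(e[0]),np.degrees(np.arctan2(e[1][1],e[1][0]))%180))
    return out
E
python3 - <<'E'
from h import *
c=Cam("wrist","w8"); plan(.5,.02,.30,84.6)
print(c.px([(.463,.183,.014),(.486,.006,.014)]))
for p in panels(c): print(p)
E
```

```text
shift/0.5: [ 0.1948 -0.0785  0.0001] turn deg -0.0 frac -0.0001 | now [0.6007 0.0499 0.3001] ty 84.6
[[412.0686  58.1341]
 [284.1331  89.0473]]
(array([0.4834, 0.0071]), np.float32(88.34654), np.float32(44.279896), np.float32(159.95346))
(array([0.4609, 0.1866]), np.float32(87.616684), np.float32(43.50214), np.float32(5.216607))
```

Emit:
send_rows([
  [1, 0, 0, 0, 0.0203],
  [1, 0, 0, 0, 0.0203],
  [1, 0.05, -0.08, 0, 0],
  [1, 0.05, -0.08, 0, 0],
  [1, 0, 0, 0.09, 0],
  [1, 0, 0, 0.09, 0],
  [1, 0, 0, 0.09, 0],
  [1, 0, 0, 0.09, 0],
  [1, 0, 0, 0.09, 0],
  [1, 0, 0, 0, 0],
], grip_force=3)

```text
t: 13.35
eef_pos: [0.5205, -0.0086, 0.0684]
orientation: [-0.549, -3.08, 0.001]
contact_force: [-1.6, -0.3, 0.3]
opening: 0.087
grip_force: 0.0
```

```bash
python3 - <<'E'
from h import *
plan(.5266,-.0086,.028,70)
E
```

```text
shift/0.5: [-0.0125  0.0045  0.0807] turn deg -0.2 frac -0.0006 | now [ 0.5205 -0.0086  0.0684] ty 69.8
```

Emit:
send_rows([
  [1, -0.012, 0.004, 0.03, 0],
  [1, 0, 0, 0.03, 0],
  [1, 0, 0, 0.018, 0],
  [1, 0, 0, 0, 0],
  [0, 0, 0, 0, 0],
  [0, 0, 0, 0, 0],
  [0, 0, 0, 0, 0],
  [0, 0, 0, 0, 0],
  [0, 0, 0, 0, 0],
  [0, 0, 0, 0, 0],
])

```text
t: 14.35
eef_pos: [0.5327, -0.0081, 0.0364]
orientation: [0.547, 3.093, -0.0]
contact_force: [-0.3, -0.1, 1.6]
opening: 0.0556
grip_force: 3.0
```

Emit:
send_rows([
  [0, 0, 0, -0.03, 0],
  [0, 0, 0, -0.05, 0],
  [0, 0, 0, -0.06, 0],
  [0, 0, 0, -0.07, 0],
  [0, 0, 0, -0.07, 0],
  [0, 0, 0, -0.06, 0],
  [0, 0, 0, 0, 0],
  [0, 0, 0, 0, 0],
  [0, 0, 0, 0, 0],
])

```text
t: 15.25
eef_pos: [0.5316, -0.0079, 0.2051]
orientation: [-0.547, -3.092, -0.0]
contact_force: [-0.0, 0.0, -0.2]
opening: 0.0558
grip_force: 3.0
```

```bash
python3 - <<'E'
from h import *
c=Cam("wrist","w9"); T=tool();print(T)
for s in(-1,1):
  print("hang corners", [c.px([(T@[dx,s*.028,z,1])[:3]])[0] for dx,z in((.007,.01),(.007,.11))], "flat far", c.px([(T@[.093,s*.028,z,1])[:3] for z in(.012,.026)]))
E
```

```text
[[-0.9392  0.3433 -0.0027  0.5314]
 [ 0.3433  0.9392  0.0004 -0.0079]
 [ 0.0027 -0.0005 -1.      0.2046]
 [ 0.      0.      0.      1.    ]]
hang corners [array([273.2548, 242.542 ]), array([292.4365, 194.6105])] flat far [[265.3347  78.5795]
 [270.5528  81.7091]]
hang corners [array([372.824 , 242.6089]), array([354.8377, 194.6586])] flat far [[380.5228  78.6957]
 [375.6065  81.8144]]
```

View pics/w9.png

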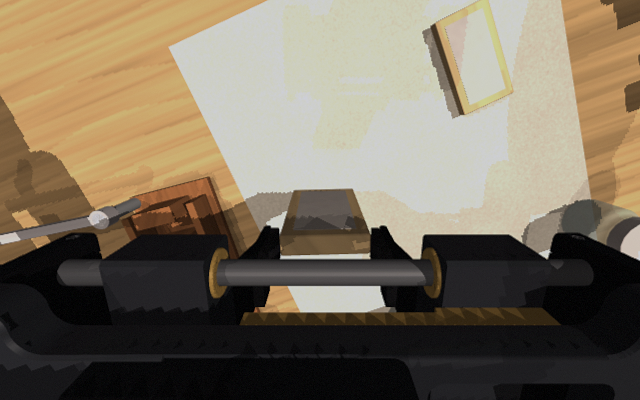

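The panel swung down and hangs upright, with its bottom edge at row 190, cols 297-358. I'll tighten a little and carry it to the next slot.

Emit:
send_rows([
  [0, 0, 0, 0, 0],
  [0, 0, 0, -0.05, -0.0204],
  [0, 0, 0, -0.05, -0.0204],
  [0, 0, 0, -0.03, 0],
  [0, -0.024, -0.054, 0, 0],
  [0, -0.036, -0.079, 0, 0],
  [0, -0.036, -0.079, 0, 0],
  [0, -0.036, -0.079, 0, 0],
  [0, -0.036, -0.079, 0, 0],
  [0, 0, 0, 0, 0],
], grip_force=10)

```text
t: 16.3
eef_pos: [0.5989, -0.2051, 0.2692]
orientation: [-0.161, -3.136, 0.002]
contact_force: [0.5, 0.6, 0.1]
opening: 0.055
grip_force: 10.0
```

Emit:
send_rows([
  [0, 0, 0, 0, 0],
  [0, 0, 0, 0, 0],
])

```text
t: 16.5
eef_pos: [0.5983, -0.1991, 0.2703]
orientation: [-0.149, -3.137, -0.002]
contact_force: [-0.2, 0.8, 0.4]
opening: 0.0554
grip_force: 10.0
```

```bash
python3 - <<'E'
from h import *
plan(.5975,-.1999,.128,84.6)
c=Cam("wrist","w10"); T=tool()
# edges of the held panel near the centre column and row
for s in(-1,1): print([c.px([(T@[dx,s*.028,z,1])[:3]])[0] for dx,z in((.0096,.0174),(.0096,.1174))])
g=cv2.cvtColor(c.im,cv2.COLOR_BGR2HSV)
print("col 325 rows150-262 H,V",[tuple(int(k) for k in g[r,325]) for r in range(150,262,3)])
r=c.im[205]; gr=np.abs(np.diff(r.astype(int).sum(1))); print("row205",[(i,int(gr[i])) for i in range(270,385) if gr[i]>50])
E
```

```text
shift/0.5: [ 0.0011 -0.0019  0.2846] turn deg -0.1 frac -0.0002 | now [ 0.5983 -0.1991  0.2703] ty 84.5
[array([275.2746, 233.7088]), array([293.3096, 190.1723])]
[array([371.4964, 233.6827]), array([354.3705, 190.1589])]
col 325 rows150-262 H,V [(11, 162, 74), (12, 158, 84), (12, 159, 186), (12, 163, 188), (12, 161, 179), (12, 160, 195), (13, 157, 174), (12, 160, 166), (12, 160, 164), (12, 161, 176), (12, 160, 70), (12, 161, 68), (12, 158, 165), (16, 122, 117), (14, 35, 95), (15, 37, 97), (12, 34, 97), (13, 37, 97), (14, 35, 95), (15, 37, 82), (13, 36, 85), (11, 33, 85), (14, 33, 85), (10, 36, 85), (13, 36, 85), (13, 36, 85), (13, 33, 93), (17, 113, 97), (17, 114, 85), (16, 108, 97), (18, 112, 125), (17, 113, 129), (17, 112, 127), (17, 114, 128), (17, 113, 126), (17, 126, 136), (16, 124, 119), (30, 6, 46)]
row205 [(358, 67), (359, 60)]
```

Emit:
send_rows([
  [0, 0, -0.002, 0.06, 0],
  [0, 0, 0, 0.06, 0],
  [0, 0, 0, 0.04, 0],
  [0, 0, 0, 0.03, 0],
  [0, 0, 0, 0.025, 0],
  [0, 0, 0, 0.025, 0],
  [0, 0, 0, 0, 0],
])

```text
t: 17.25
eef_pos: [0.5978, -0.2005, 0.1494]
orientation: [-0.147, -3.136, -0.002]
contact_force: [-0.2, -0.2, 0.0]
opening: 0.0553
grip_force: 10.0
```

```bash
python3 - <<'E'
from h import *
plan(.5985,-.1999,.128,84.6); print(read_state()["contact_force"])
c=Cam("wrist","w11"); cv2.imwrite("pics/w11c.png",cv2.resize(c.im[50:300,200:450],None,fx=2,fy=2))
E
```

```text
shift/0.5: [-0.0013  0.0013  0.0428] turn deg 0.0 frac 0.0001 | now [ 0.5978 -0.2005  0.1494] ty 84.6
[-0.1645 -0.1625  0.0424]
```

View pics/w11c.png

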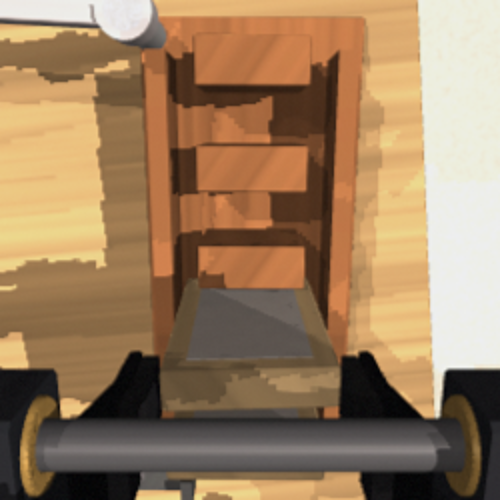

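The panel is behind the centre divider and inside the slot. I'll lower it to the floor and release.

Emit:
send_rows([
  [0, 0, 0, 0.015, 0],
  [0, 0, 0, 0.015, 0],
  [0, 0, 0, 0.008, 0],
  [0, 0, 0, 0.006, 0],
  [0, 0, 0, 0.006, 0],
  [0, 0, 0, 0, 0],
])

```text
t: 17.9
eef_pos: [0.601, -0.2027, 0.1294]
orientation: [0.148, 3.132, -0.005]
contact_force: [-0.7, -1.2, 10.1]
opening: 0.0557
grip_force: 10.0
```

Emit:
send_rows([
  [0.7, 0, 0, 0, 0],
  [0.7, 0, 0, 0, 0],
  [0.7, 0, 0, 0, 0],
  [0.7, 0, 0, -0.05, 0],
  [0.7, 0, 0, -0.07, 0],
  [0.7, 0, 0, -0.08, 0],
  [0.7, 0, 0, -0.08, 0],
  [0.7, 0, 0, -0.06, 0],
  [0.7, 0, 0, 0, 0],
])

```text
t: 18.8
eef_pos: [0.6007, -0.202, 0.302]
orientation: [0.147, 3.13, -0.006]
contact_force: [0.5, -0.8, 0.3]
opening: 0.074
grip_force: 0.0
```

```bash
python3 - <<'E'
from h import *
c=Cam("wrist","w12"); cv2.imwrite("pics/w12c.png",cv2.resize(c.im[0:260,100:360],None,fx=2,fy=2))
print(c.px([(.5949,-.1979,.11),(.6347,-.2016,.11)])); plan(.58,.2,.3,84.6)
E
```

```text
[[327.3644 175.2507]
 [327.2919 207.6454]]
shift/0.5: [ 0.1147  0.7959 -0.0044] turn deg 0.0 frac 0.0 | now [ 0.5997 -0.2016  0.2987] ty 84.6
```

View pics/w12c.png

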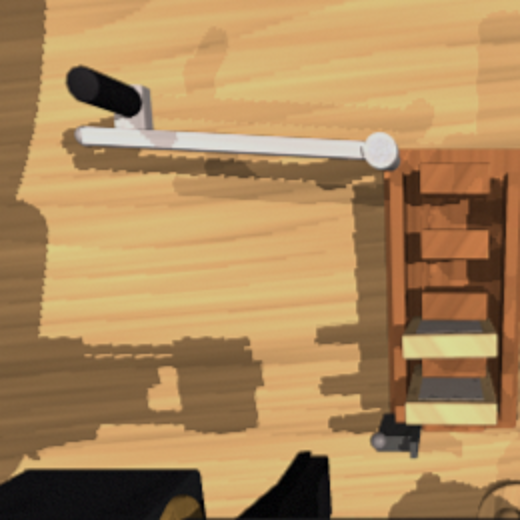

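Both panels stand in their slots, with tops at crop (450,345) and (450,412). The knob's top is at crop (84,85), the hinge cap at (380,150) and the bar tip at (80,138).

```bash
python3 - <<'E'
from h import *
c=Cam("wrist"); f=lambda u,v:(100+u/2,v/2)
k=c.pt([f(86,85)],.109)[0]; h=c.pt([f(380,150)],.068)[0]; tip=c.pt([f(80,137)],.066)[0]
g=lambda d:np.degrees(np.arctan2(d[1],d[0]))
print("knob",k,"hinge",h,"tip",tip,"r knob",np.linalg.norm(k-h),"bar ang",g(tip-h),"knob ang",g(k-h))
hh=np.array([.4765,-.2318]); print("with model hinge",np.linalg.norm(k-hh),g(k-hh),"shut knob ang",-5.4-np.degrees(np.arctan2(20,150)))
E
```

```text
knob [ 0.4368 -0.373 ] hinge [ 0.4763 -0.2308] tip [ 0.4523 -0.4078] r knob 0.14761368897651655 bar ang -97.72135040262289 knob ang -105.53494627232598
with model hinge 0.14672194344339368 -105.70820649051231 shut knob ang -12.994643368591445
```

Emit:
send_rows([
  [1, 0.014, 0.09, 0, 0],
  [1, 0.014, 0.09, 0, 0],
  [1, 0.014, 0.09, 0, 0],
  [1, 0.014, 0.09, 0, 0],
  [1, 0.014, 0.09, 0, 0],
  [1, 0.014, 0.09, 0, 0],
  [1, 0.014, 0.09, 0, 0],
  [1, 0.014, 0.09, 0, 0],
  [1, 0.005, 0.04, 0, 0],
  [1, 0, 0, 0, 0],
])

```text
t: 19.9
eef_pos: [0.5744, 0.1856, 0.293]
orientation: [-0.141, -3.134, 0.0]
contact_force: [-0.4, -0.6, -0.3]
opening: 0.087
grip_force: 0.0
```

```bash
python3 - <<'E'
from h import *
c=Cam("wrist","w13"); plan(.58,.18,.30,84.6)
for p in panels(c): print(p)
E
```

```text
shift/0.5: [-0.011  -0.0066 -0.0135] turn deg 0.2 frac 0.0005 | now [0.5748 0.1838 0.2933] ty 84.8
(array([0.461 , 0.1867]), np.float32(88.35509), np.float32(44.40799), np.float32(5.6893106))
```

Emit:
send_rows([
  [1, 0, 0, 0, -0.015],
  [1, 0.046, 0.009, 0, -0.015],
  [1, 0.046, 0.009, 0, 0],
  [1, 0.046, 0.01, 0.07, 0],
  [1, 0, 0, 0.09, 0],
  [1, 0, 0, 0.09, 0],
  [1, 0, 0, 0.09, 0],
  [1, 0, 0, 0.08, 0],
  [1, 0, 0, 0.03, 0],
  [1, 0, 0, 0, 0],
], grip_force=3)

```text
t: 20.95
eef_pos: [0.5041, 0.1907, 0.068]
orientation: [0.146, -3.132, 0.002]
contact_force: [0.2, 0.6, 0.4]
opening: 0.0867
grip_force: 0.0
```

Emit:
send_rows([
  [1, 0, 0, 0, 0],
  [1, 0, 0, 0, 0],
])

```text
t: 21.15
eef_pos: [0.5085, 0.1925, 0.0736]
orientation: [-0.148, 3.134, 0.001]
contact_force: [-0.2, 0.3, -0.0]
opening: 0.0869
grip_force: 0.0
```

```bash
python3 - <<'E'
from h import *
plan(.5048,.191,.029,95.6)
E
```

```text
shift/0.5: [ 0.008  -0.0022  0.0891] turn deg -0.2 frac -0.0006 | now [0.5085 0.1925 0.0736] ty 95.4
```

Emit:
send_rows([
  [1, 0.006, -0.002, 0.04, 0],
  [1, 0, 0, 0.03, 0],
  [1, 0, 0, 0.015, 0],
  [1, 0, 0, 0, 0],
  [0, 0, 0, 0, 0],
  [0, 0, 0, 0, 0],
  [0, 0, 0, 0, 0],
  [0, 0, 0, 0, 0],
  [0, 0, 0, 0, 0],
  [0, 0, 0, 0, 0],
])

```text
t: 22.15
eef_pos: [0.5038, 0.191, 0.0288]
orientation: [-0.148, 3.138, 0.0]
contact_force: [0.4, -0.2, 1.8]
opening: 0.0561
grip_force: 3.0
```

Emit:
send_rows([
  [0, 0, 0, -0.03, 0],
  [0, 0, 0, -0.05, 0],
  [0, 0, 0, -0.06, 0],
  [0, 0, 0, -0.07, 0],
  [0, 0, 0, -0.07, 0],
  [0, 0, 0, -0.07, 0],
  [0, 0, 0, 0, 0],
  [0, 0, 0, 0, 0],
  [0, 0, 0, 0, 0],
])

```text
t: 23.05
eef_pos: [0.5025, 0.1908, 0.2024]
orientation: [0.148, -3.136, 0.001]
contact_force: [-1.1, -0.3, -1.5]
opening: 0.0558
grip_force: 3.0
```

```bash
cat >> h.py <<'E'
def held():
    c=Cam("wrist"); T=tool()
    for dx,z in((.007,.012),(.007,.112),(.09,.012)):
        print("model",dx,z,c.px([(T@[dx,s*.028,z,1])[:3] for s in(-1,1)]).ravel())
    g=cv2.cvtColor(c.im,cv2.COLOR_BGR2HSV)
    print("col325 sat,val",[(r,int(g[r,325,1]),int(g[r,325,2])) for r in range(60,262,4)])
    return c
E
python3 - <<'E'
from h import *
c=held(); cv2.imwrite("pics/w14.png",c.im); plan(.5949-.04+.003,-.1941,.27,84.6)
E
```

```text
model 0.007 0.012 [273.3064 240.2489 371.7556 240.3321]
model 0.007 0.112 [292.3631 193.5016 354.3228 193.5575]
model 0.09 0.012 [265.0399  84.1755 379.6207  84.2935]
col325 sat,val [(60, 3, 227), (64, 8, 227), (68, 3, 226), (72, 6, 226), (76, 2, 226), (80, 3, 228), (84, 1, 226), (88, 2, 227), (92, 2, 227), (96, 1, 226), (100, 5, 226), (104, 4, 230), (108, 7, 231), (112, 6, 230), (116, 6, 230), (120, 1, 227), (124, 5, 226), (128, 2, 227), (132, 3, 226), (136, 6, 226), (140, 2, 226), (144, 5, 226), (148, 7, 226), (152, 6, 226), (156, 5, 226), (160, 2, 226), (164, 2, 226), (168, 8, 226), (172, 7, 226), (176, 106, 123), (180, 33, 108), (184, 37, 110), (188, 34, 113), (192, 35, 110), (196, 33, 93), (200, 36, 92), (204, 36, 93), (208, 38, 95), (212, 37, 96), (216, 39, 98), (220, 36, 98), (224, 37, 96), (228, 35, 95), (232, 35, 95), (236, 49, 105), (240, 114, 110), (244, 115, 129), (248, 111, 131), (252, 115, 131), (256, 113, 124), (260, 16, 32)]
shift/0.5: [-0.0377 -0.7768 -0.136 ] turn deg 10.8 frac 0.03 | now [0.5023 0.1908 0.2019] ty 95.4
```

The held panel hangs tilted about 9°: its bottom edge is at row 175 and vertical would be 193. I'll shake it along tool x to let it settle.

Emit:
send_rows([
  [0, 0.06, 0, -0.03, 0],
  [0, -0.06, 0, -0.03, 0],
  [0, 0.06, 0, 0, 0],
  [0, -0.06, 0, 0, 0],
  [0, 0.06, 0, 0, 0],
  [0, -0.06, 0, 0, 0],
  [0, 0, 0, -0.08, 0],
  [0, 0, 0, 0, 0],
  [0, 0, 0, 0, 0],
  [0, 0, 0, 0, 0],
])

```text
t: 24.1
eef_pos: [0.5027, 0.1909, 0.272]
orientation: [0.148, -3.136, 0.001]
contact_force: [-0.1, 0.0, -0.1]
opening: 0.056
grip_force: 3.0
```

```bash
python3 - <<'E'
from h import *
c=held(); plan(.5949-.04+.003,-.1941,.27,84.6); print(read_state()["opening"])
E
```

```text
model 0.007 0.012 [273.309  240.7201 372.0148 240.7978]
model 0.007 0.112 [292.4108 193.7973 354.4674 193.8482]
model 0.09 0.012 [265.0222  84.2667 379.9047  84.3695]
col325 sat,val [(60, 7, 224), (64, 1, 224), (68, 1, 224), (72, 1, 224), (76, 3, 224), (80, 8, 225), (84, 2, 224), (88, 0, 224), (92, 1, 225), (96, 1, 224), (100, 1, 224), (104, 2, 225), (108, 3, 226), (112, 4, 227), (116, 6, 228), (120, 3, 227), (124, 1, 224), (128, 3, 225), (132, 2, 224), (136, 2, 225), (140, 3, 224), (144, 3, 224), (148, 13, 224), (152, 2, 224), (156, 2, 224), (160, 11, 224), (164, 8, 225), (168, 7, 223), (172, 3, 224), (176, 8, 224), (180, 6, 224), (184, 10, 230), (188, 44, 92), (192, 36, 92), (196, 41, 94), (200, 38, 94), (204, 36, 84), (208, 39, 86), (212, 35, 87), (216, 37, 89), (220, 35, 87), (224, 38, 88), (228, 35, 88), (232, 35, 88), (236, 115, 100), (240, 113, 135), (244, 112, 132), (248, 113, 133), (252, 113, 162), (256, 113, 122), (260, 9, 30)]
shift/0.5: [-0.0375 -0.7769  0.0041] turn deg 10.8 frac 0.03 | now [0.5026 0.1909 0.272 ] ty 95.4
0.05582417664641466
```

It settled to about 3°, with the bottom edge at row 186. I'll tighten and carry it to the third slot.

Emit:
send_rows([
  [0, 0, 0, 0, 0.015],
  [0, 0, 0, 0, 0.015],
  [0, -0.021, -0.06, 0, 0],
  [0, -0.021, -0.087, 0, 0],
  [0, -0.021, -0.087, 0, 0],
  [0, -0.021, -0.087, 0, 0],
  [0, -0.021, -0.087, 0, 0],
  [0, -0.021, -0.087, 0, 0],
  [0, -0.021, -0.087, 0, 0],
  [0, -0.021, -0.087, 0, 0],
], grip_force=10)

```text
t: 25.15
eef_pos: [0.555, -0.1514, 0.2725]
orientation: [-0.148, -3.137, -0.001]
contact_force: [0.5, 0.3, -1.4]
opening: 0.0557
grip_force: 10.0
```

Emit:
send_rows([
  [0, -0.019, -0.087, 0, 0],
  [0, 0, 0, 0, 0],
  [0, 0, 0, 0, 0],
  [0, 0, 0, 0, 0],
])

```text
t: 25.55
eef_pos: [0.5607, -0.1929, 0.2727]
orientation: [-0.147, -3.137, -0.002]
contact_force: [-0.4, 0.4, -1.1]
opening: 0.0555
grip_force: 10.0
```

```bash
python3 - <<'E'
from h import *
c=held(); plan(.560,-.194,.126,84.6)
E
```

```text
model 0.007 0.012 [273.8645 241.7636 372.6816 241.7617]
model 0.007 0.112 [292.7269 194.483  354.8236 194.4863]
model 0.09 0.012 [265.5634  85.2788 380.5571  85.304 ]
col325 sat,val [(60, 113, 225), (64, 116, 224), (68, 125, 224), (72, 120, 224), (76, 111, 225), (80, 112, 224), (84, 108, 225), (88, 117, 225), (92, 122, 225), (96, 108, 225), (100, 126, 218), (104, 126, 210), (108, 162, 187), (112, 160, 188), (116, 161, 189), (120, 160, 187), (124, 160, 178), (128, 161, 198), (132, 162, 216), (136, 162, 154), (140, 158, 153), (144, 160, 150), (148, 165, 94), (152, 159, 172), (156, 160, 183), (160, 160, 191), (164, 162, 203), (168, 160, 164), (172, 162, 161), (176, 163, 133), (180, 158, 71), (184, 161, 165), (188, 47, 104), (192, 36, 106), (196, 38, 106), (200, 36, 106), (204, 34, 83), (208, 36, 86), (212, 36, 86), (216, 35, 88), (220, 38, 88), (224, 41, 88), (228, 36, 86), (232, 31, 73), (236, 114, 78), (240, 114, 96), (244, 112, 114), (248, 114, 125), (252, 113, 126), (256, 112, 125), (260, 7, 35)]
shift/0.5: [ 0.0012 -0.0031  0.2941] turn deg 0.1 frac 0.0002 | now [ 0.5608 -0.1926  0.2731] ty 84.7
```

Emit:
send_rows([
  [0, 0.001, -0.002, 0.06, 0],
  [0, 0, 0, 0.06, 0],
  [0, 0, 0, 0.04, 0],
  [0, 0, 0, 0.02, 0],
  [0, 0, 0, 0.02, 0],
  [0, 0, 0, 0.02, 0],
  [0, 0, 0, 0.02, 0],
  [0, 0, 0, 0, 0],
])

```text
t: 26.4
eef_pos: [0.5599, -0.1947, 0.1522]
orientation: [-0.148, -3.136, -0.001]
contact_force: [-0.5, -0.4, -1.1]
opening: 0.0555
grip_force: 10.0
```

```bash
python3 - <<'E'
from h import *
print(read_state()["contact_force"]); c=held(); plan(.560,-.194,.126,84.6)
E
```

```text
[-0.5248 -0.4377 -1.05  ]
model 0.007 0.012 [272.8598 242.4648 371.9418 242.5446]
model 0.007 0.112 [292.1314 194.8856 354.3299 194.9426]
model 0.09 0.012 [264.534   85.6065 379.8599  85.7415]
col325 sat,val [(60, 121, 230), (64, 122, 230), (68, 120, 230), (72, 116, 230), (76, 122, 228), (80, 124, 223), (84, 125, 214), (88, 116, 230), (92, 121, 230), (96, 123, 224), (100, 126, 219), (104, 153, 185), (108, 159, 199), (112, 159, 196), (116, 161, 195), (120, 161, 122), (124, 159, 176), (128, 161, 176), (132, 160, 169), (136, 161, 176), (140, 160, 188), (144, 161, 149), (148, 159, 160), (152, 159, 159), (156, 159, 159), (160, 160, 191), (164, 162, 71), (168, 159, 72), (172, 160, 174), (176, 160, 175), (180, 160, 172), (184, 162, 172), (188, 158, 187), (192, 31, 99), (196, 35, 110), (200, 37, 110), (204, 35, 87), (208, 32, 87), (212, 36, 91), (216, 37, 90), (220, 39, 92), (224, 39, 92), (228, 37, 90), (232, 35, 87), (236, 109, 82), (240, 112, 98), (244, 114, 123), (248, 113, 129), (252, 113, 131), (256, 111, 131), (260, 0, 36)]
shift/0.5: [0.0006 0.0017 0.0541] turn deg 0.0 frac 0.0 | now [ 0.5602 -0.1949  0.1531] ty 84.6
```

No contact, and the panel's foot is hidden behind the divider at row 190, so it's in the slot. I'll seat it.

Emit:
send_rows([
  [0, 0, 0, 0.018, 0],
  [0, 0, 0, 0.016, 0],
  [0, 0, 0, 0.01, 0],
  [0, 0, 0, 0.006, 0],
  [0, 0, 0, 0.004, 0],
  [0, 0, 0, 0, 0],
])

```text
t: 27.05
eef_pos: [0.5627, -0.1956, 0.1292]
orientation: [0.148, 3.133, -0.002]
contact_force: [0.6, 1.5, 9.0]
opening: 0.0556
grip_force: 10.0
```

Emit:
send_rows([
  [0.7, 0, 0, 0, 0],
  [0.7, 0, 0, 0, 0],
  [0.7, 0, 0, 0, 0],
  [0.7, 0, 0, -0.05, 0],
  [0.7, 0, 0, -0.07, 0],
  [0.7, 0, 0, -0.08, 0],
  [0.7, 0, 0, -0.08, 0],
  [0.7, 0, 0, -0.06, 0],
  [0.7, -0.08, 0, 0, 0],
  [0.7, -0.08, 0, 0, 0],
])

```text
t: 28.05
eef_pos: [0.6414, -0.2032, 0.2992]
orientation: [0.149, 3.134, -0.003]
contact_force: [-1.0, -0.2, 0.7]
opening: 0.0741
grip_force: 0.0
```

```bash
python3 - <<'E'
from h import *
c=Cam("wrist","w15"); T=tool(); s=Cam("scene","s15"); t=Cam("top","t15")
a=cv2.resize(c.im[0:260,80:400],None,fx=1.25,fy=1.25); b=cv2.resize(s.im[90:260,100:260],None,fx=2.5,fy=2.5)[:325]
cv2.imwrite("pics/v15.png",np.hstack([a,b]))
print(T[:3,3], (c.px([(.5551,-.1941,.11),(.5949,-.1979,.11),(.6347,-.2016,.11)])-(80,0))*1.25)
E
```

```text
[ 0.6455 -0.203   0.2944] [[306.0267 129.5092]
 [305.9757 176.3314]
 [306.0354 219.9986]]
```

View pics/v15.png

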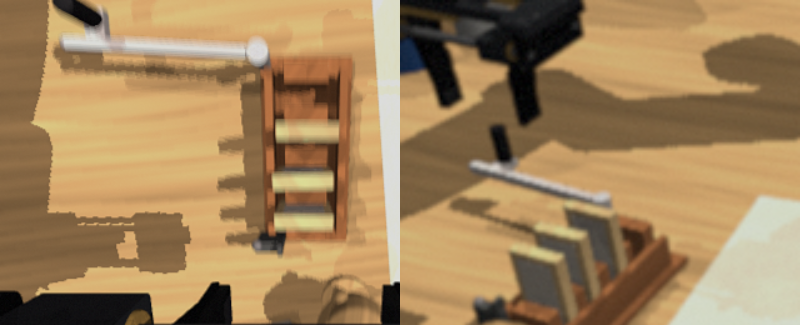

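All three panels stand in their slots, with tops at (306,131), (303,181) and (302,220) and at equal height in the scene view. The keeper is still open, so I'll go to its knob.

Emit:
send_rows([
  [0.4, 0.064, -0.064, 0, 0],
  [0.4, 0.064, -0.064, 0, 0],
  [0.4, 0.064, -0.064, 0, 0],
  [0.4, 0.064, -0.064, 0, 0],
  [0.4, 0.064, -0.064, 0, 0],
  [0.4, 0.065, -0.062, 0, 0],
  [0.4, 0, 0, 0, 0],
  [0.4, 0, 0, 0, 0],
])

```text
t: 29.0
eef_pos: [0.4291, -0.3748, 0.2967]
orientation: [0.152, 3.138, 0.0]
contact_force: [0.8, 0.5, -0.0]
opening: 0.0609
grip_force: 0.0
```

```bash
python3 - <<'E'
from h import *
plan(.436,-.375,.100,84.6)
H=np.array([.4763,-.2316]); A=np.radians(84.6); ty=np.array([np.cos(A),np.sin(A)]); tx=np.array([-np.sin(A),np.cos(A)])
th=np.radians(np.linspace(-105.6,-13,21)); P=H+.1513*np.c_[np.cos(th),np.sin(th)]
D=np.diff(P,axis=0)/.5; print(np.c_[D@tx,D@ty].round(3).tolist(),P[[0,10,-1]])
E
```

```text
shift/0.5: [-0.0136  0.0009  0.3935] turn deg -0.2 frac -0.0004 | now [ 0.4291 -0.3748  0.2967] ty 84.4
[[-0.024, -0.003], [-0.024, -0.001], [-0.024, 0.001], [-0.024, 0.003], [-0.024, 0.005], [-0.024, 0.006], [-0.023, 0.008], [-0.022, 0.01], [-0.021, 0.012], [-0.02, 0.014], [-0.019, 0.015], [-0.018, 0.017], [-0.016, 0.018], [-0.015, 0.019], [-0.013, 0.02], [-0.012, 0.021], [-0.01, 0.022], [-0.008, 0.023], [-0.006, 0.024], [-0.004, 0.024]] [[ 0.4356 -0.3773]
 [ 0.5535 -0.3617]
 [ 0.6237 -0.2656]]
```

Emit:
send_rows([
  [0.4, -0.012, 0, 0.08, 0],
  [0.4, 0, 0, 0.08, 0],
  [0.4, 0, 0, 0.08, 0],
  [0.4, 0, 0, 0.08, 0],
  [0.4, 0, 0, 0.07, 0],
  [0.4, 0, 0, 0, 0],
  [-0.9, 0, 0, 0, 0],
  [-0.9, 0, 0, 0, 0],
  [-0.9, 0, 0, 0, 0],
  [-0.9, 0, 0, 0, 0],
], grip_force=20)

```text
t: 30.0
eef_pos: [0.4375, -0.3761, 0.1036]
orientation: [0.147, 3.136, -0.004]
contact_force: [-0.1, -0.5, -0.6]
opening: 0.0366
grip_force: 0.0
```

Emit:
send_rows([
  [-0.9, 0, 0, 0, 0],
  [-0.9, 0, 0, 0, 0],
])

```text
t: 30.2
eef_pos: [0.4366, -0.3772, 0.1026]
orientation: [0.147, 3.137, -0.007]
contact_force: [-3.1, -13.6, -3.8]
opening: 0.0209
grip_force: 6.7
```

Emit:
send_rows([
  [-0.9, 0, 0, 0, 0],
  [-0.9, -0.024, -0.003, 0, 0],
  [-0.9, -0.024, -0.001, 0, 0],
  [-0.9, -0.024, 0.001, 0, 0],
  [-0.9, -0.024, 0.003, 0, 0],
  [-0.9, -0.024, 0.005, 0, 0],
  [-0.9, -0.024, 0.006, 0, 0],
  [-0.9, -0.023, 0.008, 0, 0],
  [-0.9, -0.022, 0.01, 0, 0],
  [-0.9, 0, 0, 0, 0],
])

```text
t: 31.2
eef_pos: [0.5347, -0.3757, 0.1028]
orientation: [0.147, 3.131, -0.019]
contact_force: [6.3, -20.8, -9.8]
opening: 0.0176
grip_force: 20.1
```

Emit:
send_rows([
  [-0.9, -0.021, 0.004, 0, 0],
  [-0.9, -0.02, 0.014, 0, 0],
  [-0.9, -0.019, 0.015, 0, 0],
  [-0.9, -0.018, 0.017, 0, 0],
  [-0.9, -0.016, 0.018, 0, 0],
  [-0.9, -0.015, 0.019, 0, 0],
  [-0.9, -0.013, 0.02, 0, 0],
  [-0.9, 0, 0, 0, 0],
])

```text
t: 32.0
eef_pos: [0.6035, -0.3259, 0.1035]
orientation: [0.146, 3.124, -0.015]
contact_force: [17.9, -14.6, -10.7]
opening: 0.0176
grip_force: 20.0
```

```bash
python3 - <<'E'
from h import *
s=read_state(); p=s["eef_pos"][:2]; d=p-np.array([.4763,-.2316]); print(p,np.hypot(*d),np.degrees(np.arctan2(d[1],d[0])),s["contact_force"]); plan(.6237,-.2656,.1,84.6)
E
```

```text
[ 0.6035 -0.3259] 0.15831069737565134 -36.56289165866365 [ 17.8855 -14.6073 -10.656 ]
shift/0.5: [-0.0289  0.1239  0.0063] turn deg 0.0 frac 0.0001 | now [ 0.6035 -0.3259  0.1035] ty 84.6
```

Emit:
send_rows([
  [-0.9, -0.016, 0.012, 0, 0],
  [-0.9, -0.013, 0.018, 0, 0],
  [-0.9, -0.01, 0.021, 0, 0],
  [-0.9, -0.007, 0.022, 0, 0],
  [-0.9, 0, 0, 0, 0],
])

```text
t: 32.5
eef_pos: [0.6263, -0.2878, 0.1031]
orientation: [0.145, 3.134, -0.003]
contact_force: [4.9, -3.3, 1.7]
opening: 0.0173
grip_force: 20.0
```

Emit:
send_rows([
  [-0.9, -0.005, 0.016, 0, 0],
  [-0.9, -0.003, 0.016, 0, 0],
  [-0.9, -0.001, 0.01, 0, 0],
  [-0.9, 0, 0, 0, 0],
  [-0.9, 0, 0, 0, 0],
])

```text
t: 33.0
eef_pos: [0.6319, -0.2685, 0.1031]
orientation: [0.147, 3.134, -0.004]
contact_force: [4.4, -3.8, 3.9]
opening: 0.0178
grip_force: 20.0
```

```bash
python3 - <<'E'
from h import *
s=read_state(); print(s["eef_pos"],s["contact_force"])
c=Cam("wrist","w17"); hsv=cv2.cvtColor(c.im,cv2.COLOR_BGR2HSV)
E
```

```text
[ 0.6319 -0.2685  0.1031] [ 4.3901 -3.7713  3.8935]
```

Little resistance so far. I'll keep pushing in small steps to feel the catch and the stop.

Emit:
send_rows([
  [-0.9, 0, 0.006, 0, 0],
  [-0.9, 0, 0.006, 0, 0],
  [-0.9, 0, 0, 0, 0],
])

```text
t: 33.35
eef_pos: [0.632, -0.2679, 0.1032]
orientation: [0.149, 3.133, -0.017]
contact_force: [4.2, -20.8, -1.1]
opening: 0.0175
grip_force: 20.0
```

Emit:
send_rows([
  [-0.9, 0, 0.006, 0, 0],
  [-0.9, 0, 0.006, 0, 0],
  [-0.9, 0, 0, 0, 0],
])

```text
t: 33.65
eef_pos: [0.6321, -0.2673, 0.1033]
orientation: [0.151, 3.132, -0.03]
contact_force: [4.5, -37.1, -6.8]
opening: 0.0175
grip_force: 20.1
```

A hard stop at 37 N, at the expected shut position. I'll relax, release narrowly and rise.

Emit:
send_rows([
  [-0.9, 0, -0.012, 0, 0],
  [-0.9, 0, -0.008, 0, 0],
  [-0.45, 0, 0, 0, 0],
  [-0.45, 0, 0, 0, 0],
  [-0.45, 0, 0, -0.02, 0],
  [-0.45, 0, 0, -0.05, 0],
  [-0.45, 0, 0, -0.08, 0],
  [-0.45, 0, 0, -0.08, 0],
  [-0.45, -0.04, 0.06, -0.08, 0],
  [-0.45, -0.04, 0.06, -0.08, 0],
])

```text
t: 34.65
eef_pos: [0.6719, -0.2124, 0.2915]
orientation: [-0.15, -3.135, -0.003]
contact_force: [1.5, -0.1, -0.6]
opening: 0.0238
grip_force: 0.0
```

```bash
python3 - <<'E'
from h import *
c=Cam("wrist","w18"); T=tool(); print(T[:3,3])
hsv=cv2.cvtColor(c.im,cv2.COLOR_BGR2HSV)
m=((hsv[...,1]<60)&(hsv[...,2]>90)).astype(np.uint8)
q=c.px([(.4763,-.2316,.066),(.6555,-.2485,.066)]); print("bar model px",q)
print("knob model px",c.px([(.6237,-.2656,.109),(.6315,-.2665,.109)]))
roi=np.zeros_like(m); cv2.line(roi,tuple(int(v) for v in q[0]),tuple(int(v) for v in q[1]),1,50); roi[235:]=0
n,l,s,ct=cv2.connectedComponentsWithStats(m*roi)
for i in range(1,n):
    if s[i,4]>80:
        pts=np.argwhere(l==i)[:,::-1].astype(np.float32); w=c.pt(pts,.066); v=cv2.fitLine(w.astype(np.float32)*1000,cv2.DIST_HUBER,0,.01,.01).ravel()
        print(s[i],"ends",w[w[:,0].argmin()],w[w[:,0].argmax()],"ang",np.degrees(np.arctan2(v[1],v[0])))
E
```

```text
[ 0.6772 -0.2079  0.3   ]
bar model px [[289.3929   5.3362]
 [294.2471 166.4995]]
knob model px [[271.4152 146.2494]
 [271.632  153.3771]]
[ 281    0   20  175 1958] ends [ 0.4705 -0.238 ] [ 0.6656 -0.2449] ang -5.734469
```

The keeper bar now lies along the rack at -5.7°, parallel to it, so it's shut. Now I'll close the vise.

Emit:
send_rows([
  [0.1, 0, 0, 0, -0.0233],
  [0.1, 0.029, 0.089, 0, 0],
  [0.1, 0.029, 0.089, 0, 0],
  [0.1, 0.029, 0.089, 0, 0],
  [0.1, 0.029, 0.089, 0, 0],
  [0.1, 0.029, 0.089, 0, 0],
  [0.1, 0.029, 0.089, 0, 0],
  [0.1, 0.029, 0.089, 0, 0],
  [0.1, 0.029, 0.089, 0, 0],
  [0.1, 0.029, 0.089, 0, 0],
])

```text
t: 35.7
eef_pos: [0.5191, 0.1816, 0.2897]
orientation: [0.083, -3.137, -0.0]
contact_force: [0.8, 0.6, 0.3]
opening: 0.0481
grip_force: 0.0
```

Emit:
send_rows([
  [0.1, 0.029, 0.089, 0, 0],
  [0.1, 0.029, 0.089, 0, 0],
  [0.1, 0.029, 0.089, 0, 0],
  [0.1, 0.029, 0.089, 0, 0],
  [0.1, 0.029, 0.089, 0, 0],
  [0.1, 0, 0, 0, 0],
  [0.1, 0, 0, 0, 0],
])

```text
t: 36.4
eef_pos: [0.4358, 0.3986, 0.2896]
orientation: [0.087, -3.138, 0.003]
contact_force: [-0.1, -0.6, 0.1]
opening: 0.0479
grip_force: 0.0
```

```bash
python3 - <<'E'
from h import *
plan(.443,.404,.096,93)
E
```

```text
shift/0.5: [-0.0161  0.0107  0.3871] turn deg 0.2 frac 0.0005 | now [0.4358 0.3986 0.2896] ty 93.2
```

Emit:
send_rows([
  [0.1, -0.014, 0.01, 0.08, 0],
  [0.1, 0, 0, 0.08, 0],
  [0.1, 0, 0, 0.08, 0],
  [0.1, 0, 0, 0.08, 0],
  [0.1, 0, 0, 0.067, 0],
  [0.1, 0, 0, 0, 0],
  [-0.9, 0, 0, 0, 0],
  [-0.9, 0, 0, 0, 0],
  [-0.9, 0, 0, 0, 0],
  [-0.9, 0, 0, 0, 0],
])

```text
t: 37.4
eef_pos: [0.4454, 0.4041, 0.0994]
orientation: [-0.082, 3.138, 0.003]
contact_force: [-0.2, -0.3, -0.1]
opening: 0.0236
grip_force: 0.0
```

Emit:
send_rows([
  [-0.9, -0.01, 0, 0, 0],
  [-0.9, -0.015, 0, 0, 0],
  [-0.9, -0.015, 0, 0, 0],
  [-0.9, -0.015, 0, 0, 0],
  [-0.9, -0.015, 0, 0, 0],
  [-0.9, -0.01, 0, 0, 0],
  [-0.9, 0, 0, 0, 0],
  [-0.9, 0, 0, 0, 0],
])

```text
t: 38.2
eef_pos: [0.486, 0.404, 0.0988]
orientation: [-0.082, 3.138, -0.004]
contact_force: [2.5, -7.5, 5.0]
opening: 0.0175
grip_force: 20.0
```

Emit:
send_rows([
  [-0.9, -0.006, 0, 0, 0],
  [-0.9, -0.006, 0, 0, 0],
  [-0.9, 0, 0, 0, 0],
])

```text
t: 38.5
eef_pos: [0.4914, 0.4042, 0.0988]
orientation: [-0.082, 3.14, -0.005]
contact_force: [0.0, -8.3, 6.7]
opening: 0.0171
grip_force: 20.0
```

Emit:
send_rows([
  [-0.9, -0.006, 0, 0, 0],
  [-0.9, -0.004, 0, 0, 0],
  [-0.9, 0, 0, 0, 0],
])

```text
t: 38.8
eef_pos: [0.4922, 0.4043, 0.0987]
orientation: [0.083, -3.133, 0.008]
contact_force: [-16.2, -9.9, 18.4]
opening: 0.0174
grip_force: 20.0
```

The jaw is at its stop, with 16 N of resistance. I'll back off the load, release, rise and check everything by numbers.

Emit:
send_rows([
  [-0.9, 0.008, 0, 0, 0],
  [0.1, 0, 0, 0, 0],
  [0.1, 0, 0, 0, 0],
  [0.1, 0, 0, -0.04, 0],
  [0.1, 0, 0, -0.08, 0],
  [0.1, 0, 0, -0.08, 0],
  [0.1, 0, 0, -0.08, 0],
  [0.1, -0.08, 0, -0.08, 0],
  [0.1, 0, 0, 0, 0],
  [0.1, 0, 0, 0, 0],
])

```text
t: 39.8
eef_pos: [0.5276, 0.4081, 0.2739]
orientation: [-0.081, 3.138, 0.003]
contact_force: [-0.8, 0.3, -1.1]
opening: 0.0476
grip_force: 0.0
```

```bash
python3 - <<'E'
from h import *
c=Cam("wrist","w19"); print(tool()[:3,3],read_state()["contact_force"])
q=c.px([(.4867,.4066,.096)])[0]; r=c.im[int(q[1])-30:int(q[1])+30,int(q[0])-30:int(q[0])+30]
g=cv2.medianBlur(cv2.cvtColor(r,cv2.COLOR_BGR2GRAY),3)
k=cv2.HoughCircles(g,cv2.HOUGH_GRADIENT,1,60,param1=80,param2=8,minRadius=5,maxRadius=13); print("pred",q,"circle",k)
if k is not None: print("post at",c.pt(k[0,:1,:2]+[int(q[0])-30,int(q[1])-30],.096))
# panel tops and keeper bar in the top view
t=Cam("top","t19"); hsv=cv2.cvtColor(t.im,cv2.COLOR_BGR2HSV)
m=((hsv[...,0]>20)&(hsv[...,0]<36)&(hsv[...,1]>60)&(hsv[...,2]>110)).astype(np.uint8)
for x,y in((.5551,-.1941),(.5949,-.1979),(.6347,-.2016)):
    u,v=t.px([(x,y,.11)])[0].astype(int); a=np.argwhere(m[v-6:v+7,u-16:u+17]); 
    print("top face",len(a),t.pt([a.mean(0)[::-1]+(u-16,v-6)],.11) if len(a) else None)
u,v=t.px([(.595,-.20,.1)])[0].astype(int)
mm=((hsv[...,1]<50)&(hsv[...,2]>90)).astype(np.uint8)[v-45:v+45,u-10:u+60]; n,l,s,ct=cv2.connectedComponentsWithStats(mm)
i=1+s[1:,4].argmax(); a=np.argwhere(l==i)[:,::-1]+(u-10,v-45); w=t.pt(a,.066); f=cv2.fitLine((w*1000).astype(np.float32),cv2.DIST_HUBER,0,.01,.01).ravel(); print("bar",len(a),w.min(0),w.max(0),np.degrees(np.arctan2(f[1],f[0])))
E
```

```text
[0.5263 0.4077 0.272 ] [-0.1947 -0.8208 -0.947 ]
pred [323.9599 147.5628] circle [[[29.5 31.5  7.4]]]
post at [[0.4878 0.4051]]
top face 139 [[ 0.5538 -0.194 ]]
top face 138 [[ 0.5967 -0.2017]]
top face 141 [[ 0.6339 -0.2048]]
bar 323 [ 0.4893 -0.2641] [ 0.6707 -0.2272] -6.975232
```

```bash
python3 - <<'E'
import cv2,numpy as np
im=cv2.imread("pics/w18.png"); h=cv2.cvtColor(im,cv2.COLOR_BGR2HSV)
m=(h[...,1]<60)&(h[...,2]>90)
for r in range(4,180,8):
    c=np.flatnonzero(m[r,255:330])+255
    o=np.flatnonzero((h[r,270:380,0]<14)&(h[r,270:380,1]>140))+270
    print(r,(c.min(),c.max(),len(c)) if len(c) else None,"orange",(o.min(),o.max()) if len(o) else None)
E
```

```text
4 (np.int64(281), np.int64(299), 19) orange None
12 (np.int64(283), np.int64(299), 17) orange None
20 (np.int64(287), np.int64(298), 12) orange (np.int64(302), np.int64(368))
28 (np.int64(286), np.int64(296), 11) orange (np.int64(299), np.int64(368))
36 (np.int64(287), np.int64(296), 10) orange (np.int64(299), np.int64(368))
44 (np.int64(286), np.int64(297), 12) orange (np.int64(299), np.int64(367))
52 (np.int64(287), np.int64(297), 11) orange (np.int64(299), np.int64(367))
60 (np.int64(287), np.int64(297), 11) orange (np.int64(299), np.int64(366))
68 (np.int64(287), np.int64(297), 11) orange (np.int64(299), np.int64(366))
76 (np.int64(289), np.int64(297), 9) orange (np.int64(299), np.int64(366))
84 (np.int64(289), np.int64(297), 9) orange (np.int64(300), np.int64(366))
92 (np.int64(289), np.int64(298), 10) orange (np.int64(300), np.int64(365))
100 (np.int64(288), np.int64(298), 11) orange (np.int64(300), np.int64(365))
108 (np.int64(289), np.int64(298), 10) orange (np.int64(300), np.int64(365))
116 (np.int64(290), np.int64(298), 9) orange (np.int64(300), np.int64(365))
124 (np.int64(291), np.int64(298), 8) orange (np.int64(301), np.int64(364))
132 (np.int64(289), np.int64(299), 11) orange (np.int64(301), np.int64(363))
140 (np.int64(283), np.int64(299), 17) orange (np.int64(301), np.int64(364))
148 (np.int64(287), np.int64(299), 13) orange (np.int64(301), np.int64(363))
156 (np.int64(291), np.int64(297), 7) orange (np.int64(301), np.int64(363))
164 (np.int64(290), np.int64(299), 10) orange (np.int64(301), np.int64(363))
172 (np.int64(287), np.int64(300), 12) orange (np.int64(312), np.int64(361))
```

The bar's inner edge runs parallel to the rack's lip with a constant 2 px gap, so it's home. The jaw is shut and the panels are seated, so I'm handing in.

```bash
python3 -c "
from plant import hand_in; print(hand_in())"
```

```text
the job is handed in; nothing more can be done
None
```

I handed the job in: all three panels (two were on the bench) stand in their own rack slots, and the keeper bar and the empty vise are shut; `hand_in()` gave no verdict, so this rests on my own camera checks.

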